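Press-latch drawer: put the socket back on its post

ROBOT

A 6-joint arm with a two-finger parallel gripper is mounted at the origin on the work surface. World frame = base frame: x ahead of the robot, y to its left, z up, the work surface at z = 0. Lengths are in m, angles in rad, forces in N, time in s.
With the tool pointing down it reaches from about 0.3 to 0.875 m from the base axis. Payload 6.4 kg.
Tool frame: the origin (TCP) lies between the finger pads; the fingertips stand tip_reach ahead of it and the grasp point (between the pads) lies 5 mm behind it (tip_reach is the distance from the TCP to the fingertips, in m); z points along the fingers, y is the line along which they close (so a half turn about z gives the same grasp; the last joint's range is limited). The gripper opens to 88 mm and grips with 3 to 60 N. Pads are 18 mm wide; open, the fingers measure 123 mm over their backs; the gripper's body (75 mm by 187 mm) begins 45 mm behind the grasp point.
Start: joints at [-0.206, 0.181, 1.607, -0, 1.354, -0.206], TCP at [0.575, 0, 0.253] pointing down, gripper open.
Joint ranges: [-2.99, 2.99], [-0.89, 2.07], [0.3, 2.58], [-1.14, 4.28], [0, 2.63], [-3.12, 3.12]. Speed limits (rad/s): [2.57, 2.57, 3.01, 3.14, 3.14, 3.14].

INTERFACE

Orientations are given as a rotation vector (axis times angle).
In Python, from plant import * gives the robot as it stands.
- The arm moves only by the tool servo_tool, never from a script. Its arguments are lists of equal length, an entry for each row: "offset": the shift along the tool's x, y, z in normalised numbers (1 is 0.4 m), a list of three; "turn": the turn about the tool's z in shares of 120 degrees (1.0 is 120 degrees). In form: {"offset": [[tx, ty, tz], ...], "turn": [turn, ...]}. A call has 1 to 12 rows; each row is the pose to reach, as a shift and turn from the pose commanded when the call began, along the tool's axes at that moment; what a row does not reach only later rows make up. A row lasts 1/8 s, in which the tool goes at most 62.5 mm and 10.7 degrees, less where a joint would pass 70% of its speed; a pose out of reach is approached as far as the arm can. A call with a gripper value outside its range is refused whole. "hand" is the opening, from 0 (shut) to 1 (fully open), set as the call begins (left out, the last holds). The fingers move at their own pace and stop on an object; the grip force is fixed at half the most. Time passes only in rows, so rows that repeat a pose let the fingers close. It gives the time, the measured TCP pose, the force, the opening and the grip force at its end, in the units of the state.
- get_obs(): the state, without advancing time (a new reading comes with each control period).
- camera(name): name is "scene" or "side" or "wrist"; returns a dict with "pixels" (420x560x3 uint8, blue, green, red), "fx", "fy", "cx", "cy" (pixels), "rvec" (rotation vector, rad) and "tvec" (3), from world to camera coordinates, as OpenCV has them; the wrist camera has in their place "T_tool_cam" (4x4, takes a point from camera to tool coordinates, whose origin is the TCP and whose axes are the flange's). Camera axes: x right, y down, z forward; pixel columns grow to the right and rows downward; lengths in m; the calibration is good to about 2 mm. A picture is of the moment at which its call begins: read the wrist's pose just before it. There is no depth.
- finish_job(): hands the job in; it is judged then, once.
The state is a dict: "clock": time; "qpos": joint angles; "joint_vel": joint speeds; "joint_efforts": joint torques, N m; "ee_pos": TCP position; "orientation": TCP orientation; "ft_force": force on the tool from outside, world axes, zero at the start; "wrist_torque": the same for the moment, N m; "grip_width": finger opening in m; "gripper_force": force on a finger pad.
Only numpy, scipy, OpenCV 4.12 (cv2) and the standard library are available. Lean on these libraries where they do the work, as an engineer would, in place of code of your own. Each camera call takes 0.05 s, during which the arm holds its last target. There are 200 camera calls.

TASK

Gently press the red button on top of the green cabinet until its latch lets go and let the sprung drawer pop fully open by itself, without touching the drawer on its way; never load the button or cabinet with more than 15 N, and feel for the button, as its height is not known. Then stand the loose socket with the yellow band upright on the drawer's empty post, pushed fully down to the tray's floor and set down rather than dropped, leave the drawer open, and leave everything else where it is.

Things in the scene. Friction and masses are not known exactly. Their poses are not given: they have to be found in the camera images.
- cabinet: fixed green steel cabinet, 160 mm deep (x), 260 wide (y), 75 high; origin at the centre of its underside, front (red drawer) facing its own -x. On top, 35 mm behind the front, a black collar holds the red latch button: about 2 N to start it moving, 0.8 N more per mm, frees the drawer after about 4.5 mm, hard stop at 6 mm, still clear of the collar; it springs back when let go
- latch_collar (a point): centre of the top face of the black collar (52 mm diameter, 6 mm high) on the cabinet's top. The red round button (36 mm diameter) stands on the same vertical axis and is pressed straight down; the height of its top is not measured: it is screwed in more or less and stands 8 to 24 mm above this point, so it must be felt for
- drawer: the sprung drawer: red front panel 250 mm wide, top edge 66 mm above the bench; blue floor, side walls 30 mm high. Axes as the cabinet's; origin meets the cabinet's origin when shut; panel's outer face 86 mm towards -x of it. One row along y: an empty brass post and fixed sockets at y = -102 and -66 (26 mm diameter, 38 tall) and +70 mm (37 diameter, 48 tall) from the post
- drawer_front (a point): middle of the top edge of the drawer's red front panel, at its outer face. Opening the drawer moves it, and all the drawer, up to 105 mm towards the cabinet's -x. A spring (about 7.5 N shut, 4.5 N open) throws the drawer open in about half a second once the latch is freed and holds it against its stop; it has no handle
- post_foot (a point): foot of the empty brass post, on its axis at the tray's floor (10 mm above the bench), on a yellow dot. Post 9.5 mm in diameter, 20 mm high, its top 6 mm tapered. With the drawer open it stands 54 mm out from the cabinet's front face and 51 mm behind the inside of the front panel. Moves with the drawer; hidden while shut
- socket: the loose socket to put away: bright metal tube standing upright on the bench, 32 mm outside diameter, 45 mm tall, open bore 13 mm right through, a 10 mm yellow band around it (26 to 36 mm up), 0.13 to 0.25 kg; origin at the centre of its underside, z up along its axis
- big_socket: bystander: loose bright socket, 44 mm diameter, 50 mm tall, red band; origin at the centre of its underside
- small_socket: bystander: loose bright socket, 24 mm diameter, 36 mm tall, blue band; origin at the centre of its underside
- wrench: bystander: loose wrench about 200 mm long, lying flat
- screwdriver: bystander: loose screwdriver about 200 mm long, lying flat
- spray_can: bystander: pink spray can, 56 mm diameter, 170 mm tall, standing; origin at the centre of its underside
- cut_disc: bystander: black cutting disc, 115 mm diameter, lying flat; origin at the centre of its underside
There are look-alikes about, which are no part of the job. What is shaped like the socket but brown or purple is not meant.

How it is judged:
By the outcome, as a careful person would: the job done as asked, in the order asked, and still so for the second after the job is handed in, with the robot touching nothing.
It also fails if it takes over 58 s, if anything falls off the work surface, if the arm or the gripper's body presses on something with over 40 N, if the wrist force passes 120 N, or if a joint passes its speed limit or range.

## Working session

There is one attempt and no reset: what is moved stays moved. The work goes in short steps, Python scripts to look and compute and a tool call to move; the robot and the scene stay as the last step left them, time stands still between calls to the robot, and variables do not carry over. Pictures are saved under pics/ and viewed, at most 10 in all, crops included, and the job is handed in when it is done.

Besides the shell and the picture viewer there is one more tool, called after "Emit:" as a command line: name --pt "numbers of a row" for each row, then --argument value for the rest. servo_tool: Moves the arm, as the interface text tells. Its arguments: {"type":"object","properties":{"offset":{"type":"array"},"turn":{"type":"array"},"hand":{"type":"number"}},"required":["offset","turn"]}

```bash
ls; mkdir -p pics
cat > h.py <<'E'
from plant import *
import numpy as np, cv2
from scipy.spatial.transform import Rotation as R
def shot(n,f):
    o=get_obs(); c=camera(n); cv2.imwrite('pics/'+f+'.png',c['pixels']); 
    import pickle; pickle.dump((o,c),open('pics/'+f+'.pkl','wb')); return o,c
def load(f):
    import pickle; return pickle.load(open('pics/'+f+'.pkl','rb'))
def P(f):
    o,c=load(f)
    K=np.array([[c['fx'],0,c['cx']],[0,c['fy'],c['cy']],[0,0,1.]])
    if 'rvec' in c: Rm=R.from_rotvec(np.ravel(c['rvec'])).as_matrix(); t=np.ravel(c['tvec'])
    else:
        T=np.eye(4);T[:3,:3]=R.from_rotvec(o['orientation']).as_matrix();T[:3,3]=o['ee_pos']
        M=np.linalg.inv(T@np.array(c['T_tool_cam'])); Rm,t=M[:3,:3],M[:3,3]
    return K,Rm,t
def onz(f,px,z):
    K,Rm,t=P(f); d=Rm.T@np.linalg.inv(K)@[px[0],px[1],1.]; C=-Rm.T@t
    return C+d*(z-C[2])/d[2]
def proj(f,X):
    K,Rm,t=P(f); p=K@(Rm@np.array(X)+t); return p[:2]/p[2]
def tri(*vs):
    A=[];b=[]
    for f,px in vs:
        K,Rm,t=P(f); d=Rm.T@np.linalg.inv(K)@[px[0],px[1],1.]; d/=np.linalg.norm(d); C=-Rm.T@t
        Q=np.eye(3)-np.outer(d,d); A.append(Q); b.append(Q@C)
    A=np.vstack(A);b=np.hstack(b); X=np.linalg.lstsq(A,b,rcond=None)[0]; return X,np.linalg.norm(A@X-b)
E
python3 - <<'E'
from h import *
for n in('scene','side','wrist'):
    o,c=shot(n,n+'0')
a=[cv2.imread(f'pics/{n}0.png') for n in('scene','side','wrist')]
print({k:v for k,v in c.items() if k!='pixels'}); print(o)
for n in('scene0','side0'): K,Rm,t=P(n); print(n,-Rm.T@t,Rm[2],K[0,0])
try: print(tip_reach)
except Exception as e: print(e)
E
```

```text
pics
{'fx': 336.4502057686353, 'fy': 336.4502057686353, 'cx': 285.5173166864882, 'cy': 211.73229514088013, 'T_tool_cam': array([[-5.57645605e-04, -9.46981632e-01, -3.21287221e-01,
         8.36849235e-02],
       [ 9.99998051e-01, -1.13665184e-03,  1.61457992e-03,
        -6.86816193e-04],
       [-1.89416924e-03, -3.21285695e-01,  9.46980419e-01,
        -1.31755884e-01],
       [ 0.00000000e+00,  0.00000000e+00,  0.00000000e+00,
         1.00000000e+00]])}
{'clock': 0.1, 'qpos': array([-2.06284481e-01,  1.81447491e-01,  1.60789459e+00,  1.14059263e-05,
        1.35378001e+00, -2.06300797e-01]), 'joint_vel': array([ 0.00027767, -0.00122558, -0.00183078,  0.00095961,  0.00136659,
       -0.00123129]), 'joint_efforts': array([ 1.29169843e-03, -4.34824562e+01, -3.42694116e+01,  7.03934091e-02,
        3.40874540e-02,  2.31206508e-05]), 'ee_pos': array([5.74551047e-01, 1.23762300e-04, 2.51917521e-01]), 'orientation': array([-2.22051645e+00, -2.22054720e+00,  1.29962168e-03]), 'ft_force': array([-0.18055408, -0.56405343, -0.16789669]), 'wrist_torque': array([-0.03014753, -0.00355706,  0.06466117]), 'gripper_force': 0.0, 'grip_width': 0.08857297271727682}
scene0 [ 1.27453786 -0.11123248  0.71144987] [-0.74929691  0.15934441 -0.64277796] 422.6266076628228
side0 [ 0.34431189 -0.57856822  0.77421511] [ 0.20988666  0.63867904 -0.74029499] 413.1630340911074
0.014
```

View pics/scene0.png

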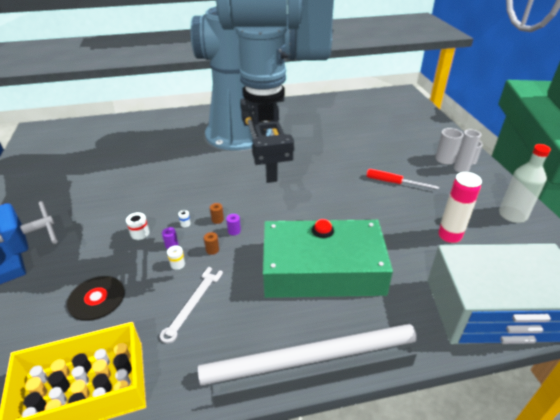

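View pics/side0.png

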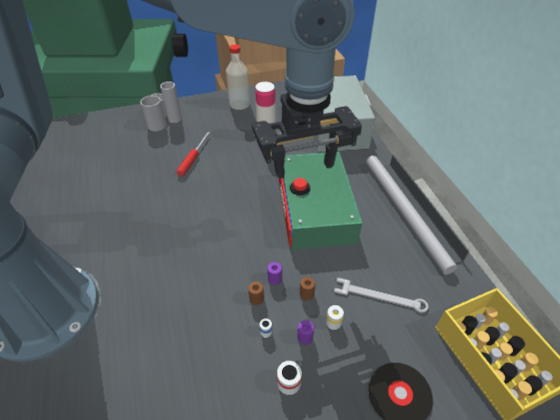

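View pics/wrist0.png

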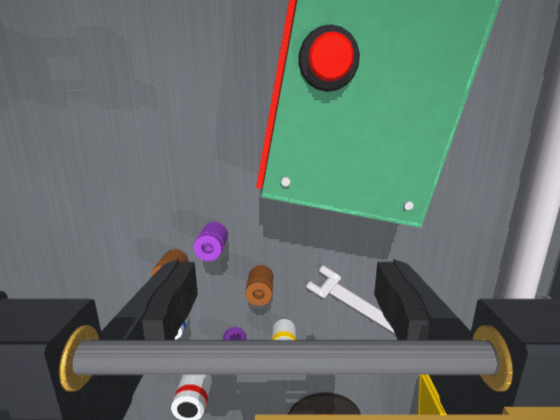

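Run:
```python
from h import *
a=cv2.imread('pics/scene0.png')[235:280,145:210]; b=cv2.imread('pics/side0.png')[297:342,305:370]
c=cv2.imread('pics/scene0.png')[210:305,255:395];d=cv2.imread('pics/side0.png')[145:250,270:365]
r=lambda i,s:cv2.resize(i,None,fx=s,fy=s,interpolation=cv2.INTER_CUBIC)
im=np.zeros((590,800,3),np.uint8)
im[:270,:390]=r(a,6);im[:270,400:790]=r(b,6);
c=r(c,2.8);im[280:280+c.shape[0],:c.shape[1]]=c
d=r(d,2.8);im[280:280+d.shape[0],400:400+d.shape[1]]=d
cv2.imwrite('pics/crop1.png',im)
for n in('scene0','side0','wrist0'):
    hsv=cv2.cvtColor(cv2.imread(f'pics/{n}.png'),cv2.COLOR_BGR2HSV)
    for nm,lo,hi in(('red',(0,180,120),(6,255,255)),('green',(70,100,40),(88,255,255)),('yel',(20,110,100),(35,255,255))):
        m=cv2.inRange(hsv,lo,hi); N,L,S,C=cv2.connectedComponentsWithStats(m)
        for i in range(1,N):
            if S[i,4]>25: print(n,nm,S[i],C[i].round(1))
```

```text
scene0 red [534 144  17  12 168] [541.5 149.5]
scene0 red [367 170  35  14 268] [384.  176.1]
scene0 red [315 220  17  14 180] [322.8 226.4]
scene0 red [ 84 287  23  19 221] [ 95.1 296.2]
scene0 green [ 493   65   67  152 5416] [532.1 129.8]
scene0 green [ 263  220  130   78 8970] [325.1 259.7]
scene0 yel [430  48  25  61 722] [441.4  76.2]
scene0 yel [273 128   6   7  31] [275.4 131.2]
scene0 yel [169 255  15   7  42] [176.1 258.8]
scene0 yel [   0  322  146   98 8920] [ 77.  376.7]
scene0 yel [ 515  362   45   58 1318] [544.2 399.3]
side0 red [230  45   9   8  53] [234.4  48.7]
side0 red [187 150  10  14  50] [191.8 155.3]
side0 red [294 183  13   7  46] [299.8 186.6]
side0 red [389 381  24  24 278] [400.4 393. ]
side0 green [135  24  34  14 145] [152.5  30.3]
side0 green [129  37  35  35 430] [144.   54.8]
side0 green [38 51  6 15 39] [40.8 58.1]
side0 green [ 286  153   75   76 2251] [324.6 205.4]
side0 green [287 154  39  28 320] [305.5 164.1]
side0 green [285 162   6  12  36] [287.4 167. ]
side0 yel [321 118  17   6  68] [329. 121.]
side0 yel [ 435  288  125  132 7332] [500.8 353.2]
side0 yel [328 318  14   6  27] [334.3 321.2]
wrist0 red [ 256    0   40  188 1220] [276.   90.6]
wrist0 red [ 309   32   45   49 1717] [330.7  55.8]
wrist0 red [177 385  28  12 111] [190.6 388.4]
wrist0 green [  261     0   240   227 36126] [377.3 105.9]
wrist0 yel [ 59 326  31  65 601] [ 69.4 357.1]
wrist0 yel [ 474  327   39   64 1048] [497.5 359.4]
wrist0 yel [272 331  24  10 125] [283.5 334.9]
wrist0 yel [ 255  374  305   46 2825] [432.1 410.4]
```

View pics/crop1.png

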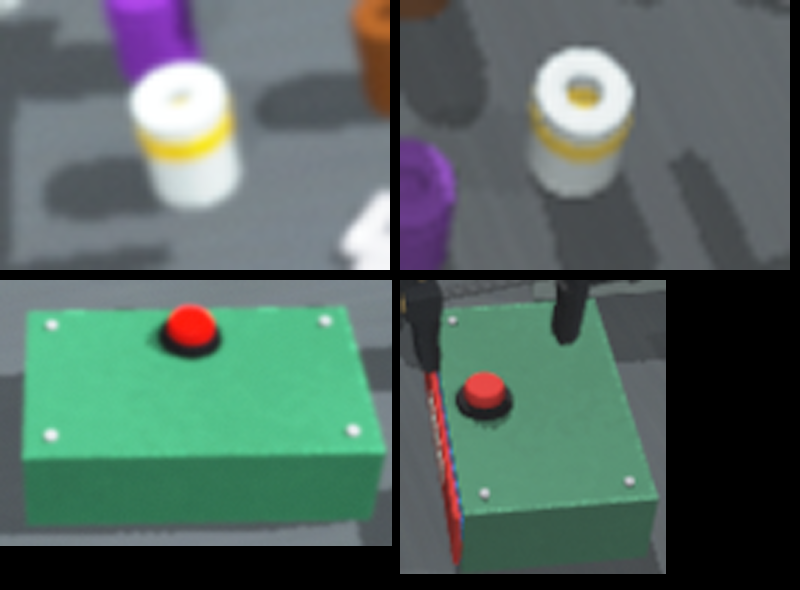

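Run:
```python
from h import *
from scipy.optimize import least_squares
print('socket top',tri(('scene0',(175,251)),('side0',(335.5,312.3))), 'yel', tri(('scene0',(176.1,258.8)),('side0',(334.3,321.2))))
for f,p in(('scene0',(175,251)),('side0',(335.5,312.3))): print(onz(f,p,.045))
obs=[('scene0',(265,221.4),(-80,130,75)),('scene0',(378.2,219.6),(-80,-130,75)),('scene0',(392.5,271.4),(80,-130,75)),('scene0',(263.2,273.2),(80,130,75)),
('scene0',(263.9,296.8),(80,130,0)),('scene0',(391.8,294.6),(80,-130,0)),('side0',(361,221.4),(80,-130,75)),('side0',(340.4,153.6),(80,130,75)),('side0',(359.3,241.8),(80,-130,0)),('side0',(292,229),(-80,-130,75))]
def fl(f): return f
def res(p,sw):
    r=[]
    for f,px,q in obs:
        q=np.array(q)/1000.
        if sw and f=='scene0': q[1]*=-1
        c,s=np.cos(p[2]),np.sin(p[2]); r+=list(proj(f,[p[0]+c*q[0]-s*q[1],p[1]+s*q[0]+c*q[1],q[2]+p[3]])-px)
    return r
for sw in(0,1):
    s=least_squares(res,[.7,.05,-.2,0],args=(sw,)); print(s.x,s.cost); print(np.round(s.fun,1))
    p=s.x
for f,px in(('scene0',(322.8,227)),('side0',(300,187.5)),('wrist0',(329,58))): print(onz(f,px,.081))
print('btn top?',tri(('scene0',(323.5,225)),('side0',(301,183)),('wrist0',(332,55))))
```

```text
socket top (array([ 0.57050399, -0.21330842,  0.04019258]), np.float64(0.001827021165286251)) yel (array([ 0.56843244, -0.21647497,  0.01265759]), np.float64(0.0036012453087155335))
[ 0.57461579 -0.21153066  0.045     ]
[ 0.56942922 -0.21699737  0.045     ]
[ 0.67893852  0.08858275  2.59883124 -0.05891504] 23533.86735592786
[-16.2  63.1  -7.7  97.4  -9.4 -10.5  11.2 -37.5  11.1 -39.3 -13.3 -11.7
 -53.8 -53.7 -54.3  83.8 -53.2 -54.5  72.6 -52.3]
[ 0.6547758   0.10854241 -0.19716791 -0.00195614] 20.79518099628686
[ 0.2 -0.2  0.  -0.   0.5  0.3  0.4  0.5  1.   0.7 -4.4  1.   1.   0.3
 -1.4 -3.1 -1.7  0.6  0.4 -1.4]
[0.60720439 0.11726476 0.081     ]
[0.60730924 0.1073227  0.081     ]
[0.6099672  0.11467993 0.081     ]
btn top? (array([0.6114841 , 0.11599275, 0.08910578]), np.float64(0.0025849447028329616))
```

Candidates in the scene view: yellow-band socket (176,257) is the target. The red-band (138,226), blue-band (184,217), browns (217,213) and (211,243), and purples (170,238) and (233,224) are not. The crop confirms a bright tube with a yellow band. The cabinet's front faces the robot and its yaw is about -11°, with the button near (0.610, 0.116).

The manual's scale: shifts go in shares of 0.4 m and turns go in shares of 120 degrees. Converting my numbers, 0.127 m / 0.4 = 0.3175, 0.125 m / 0.4 = 0.3125.

Emit:
servo_tool --pt "0.1 0.03 0.05" --pt "0.2 0.0625 0.125" --pt "0.2875 0.0875 0.225" --pt "0.2875 0.0875 0.2875" --pt "0.2875 0.0875 0.3125" --pt "0.2875 0.0875 0.3175" --pt "0.2875 0.0875 0.3175" --pt "0.2875 0.0875 0.3175" --turn '[0, 0, 0, 0, 0, 0, 0, 0]' --hand 0

```text
clock: 1.15
ee_pos: [0.6109, 0.1146, 0.1271]
orientation: [2.221, 2.22, 0.002]
ft_force: [0.4, 0.5, 0.2]
grip_width: 0.0099
gripper_force: 0.0
```

Run:
```python
from h import *
o,c=shot('side','side1');shot('scene','scene1'); print(o['ee_pos'],o['ft_force'],o['grip_width'])
a=cv2.imread('pics/scene1.png')[160:300,220:360]; b=cv2.imread('pics/side1.png')[100:240,230:370]
cv2.imwrite('pics/crop2.png',cv2.resize(np.hstack([a,b]),None,fx=2.8,fy=2.8,interpolation=cv2.INTER_CUBIC))
```

```text
[0.61085082 0.11458998 0.12712326] [0.41011701 0.51936142 0.1831725 ] 0.009925414882430886
```

View pics/crop2.png

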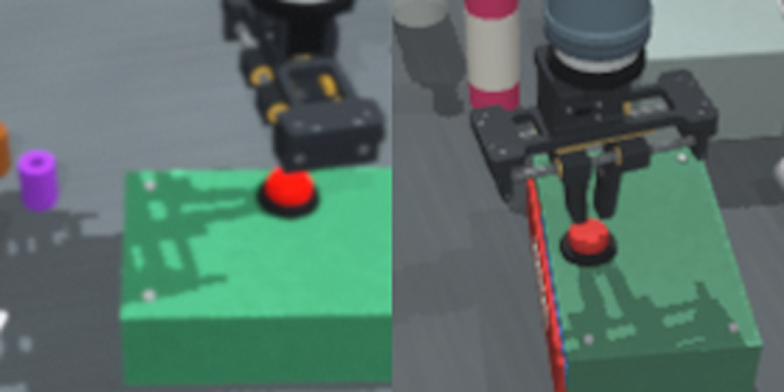

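The closed fingers are centred above the button, in the side crop at about (588,225). Next I'll feel downward.

In the tool's units: 0.008 m / 0.4 = 0.02, 0.007 m / 0.4 = 0.0175.

Emit:
servo_tool --pt "0 0 0.0075" --pt "0 0 0.0125" --pt "0 0 0.0175" --pt "0 0 0.02" --pt "0 0 0.02" --turn '[0, 0, 0, 0, 0]'

```text
clock: 1.88
ee_pos: [0.6099, 0.115, 0.1176]
orientation: [-2.221, -2.221, 0.0]
ft_force: [-0.8, 0.7, 0.0]
grip_width: 0.0006
gripper_force: 0.0
```

In the tool's units: 0.0025 m / 0.4 = 0.0063, 0.002 m / 0.4 = 0.005.

Emit:
servo_tool --pt "0 0 0.0025" --pt "0 0 0.005" --pt "0 0 0.0063" --pt "0 0 0.0063" --turn '[0, 0, 0, 0]'

```text
clock: 2.38
ee_pos: [0.61, 0.115, 0.1152]
orientation: [-2.221, -2.221, 0.0]
ft_force: [0.3, 0.8, -0.1]
grip_width: 0.0003
gripper_force: 0.0
```

In the tool's units: 0.0025 m / 0.4 = 0.0063, 0.002 m / 0.4 = 0.005.

Emit:
servo_tool --pt "0 0 0.0025" --pt "0 0 0.005" --pt "0 0 0.0063" --pt "0 0 0.0063" --turn '[0, 0, 0, 0]'

```text
clock: 2.88
ee_pos: [0.61, 0.115, 0.1126]
orientation: [-2.221, -2.221, 0.0]
ft_force: [-0.1, -0.8, 0.1]
grip_width: 0.0002
gripper_force: 0.0
```

Emit:
servo_tool --pt "0 0 0.0025" --pt "0 0 0.005" --pt "0 0 0.0063" --pt "0 0 0.0063" --turn '[0, 0, 0, 0]'

```text
clock: 3.38
ee_pos: [0.61, 0.115, 0.1101]
orientation: [-2.221, -2.221, 0.0]
ft_force: [-0.2, -0.1, 0.8]
grip_width: 0.0006
gripper_force: 0.0
```

In the tool's units: 0.002 m / 0.4 = 0.005, 0.001 m / 0.4 = 0.0025.

Emit:
servo_tool --pt "0 0 0.0025" --pt "0 0 0.005" --pt "0 0 0.005" --pt "0 0 0.005" --turn '[0, 0, 0, 0]'

```text
clock: 3.88
ee_pos: [0.6101, 0.115, 0.1086]
orientation: [2.221, 2.221, 0.0]
ft_force: [-1.9, -0.7, 5.4]
grip_width: 0.0003
gripper_force: 2.6
```

In the tool's units: 0.001 m / 0.4 = 0.0025, 0.0005 m / 0.4 = 0.0013.

Emit:
servo_tool --pt "0 0 0.0013" --pt "0 0 0.0025" --pt "0 0 0.0025" --pt "0 0 0.0025" --turn '[0, 0, 0, 0]'

```text
clock: 4.38
ee_pos: [0.6101, 0.115, 0.1076]
orientation: [2.221, 2.221, 0.0]
ft_force: [-2.2, -0.6, 4.6]
grip_width: 0.0003
gripper_force: 2.8
```

In the tool's units: 0.001 m / 0.4 = 0.0025, 0.0005 m / 0.4 = 0.0013.

Emit:
servo_tool --pt "0 0 0.0013" --pt "0 0 0.0025" --pt "0 0 0.0025" --pt "0 0 0.0025" --turn '[0, 0, 0, 0]'

```text
clock: 4.88
ee_pos: [0.6101, 0.115, 0.1067]
orientation: [2.221, 2.221, 0.0]
ft_force: [-2.8, -0.2, 6.0]
grip_width: 0.0006
gripper_force: 3.0
```

In the tool's units: 0.001 m / 0.4 = 0.0025, 0.0005 m / 0.4 = 0.0013.

Emit:
servo_tool --pt "0 0 0.0013" --pt "0 0 0.0025" --pt "0 0 0.0025" --pt "0 0 0.0025" --turn '[0, 0, 0, 0]'

```text
clock: 5.38
ee_pos: [0.6101, 0.115, 0.1058]
orientation: [2.221, 2.221, 0.0]
ft_force: [-3.2, -0.2, 6.9]
grip_width: 0.0005
gripper_force: 3.3
```

Run:
```python
from h import *
o,c=shot('side','side2'); print(o['ee_pos'],o['ft_force'])
print(cv2.absdiff(c['pixels'],cv2.imread('pics/side1.png'))[130:260,190:285].max(2).__gt__(40).sum())
```

```text
[0.61010456 0.11503102 0.10575327] [-3.21365587 -0.23917769  6.9181395 ]
220
```

In the tool's units: 0.0007 m / 0.4 = 0.0018, 0.0004 m / 0.4 = 0.001.

Emit:
servo_tool --pt "0 0 0.001" --pt "0 0 0.0018" --pt "0 0 0.0018" --pt "0 0 0.0018" --pt "0 0 0.0018" --turn '[0, 0, 0, 0, 0]'

```text
clock: 6.05
ee_pos: [0.6102, 0.115, 0.1052]
orientation: [2.221, 2.221, 0.0]
ft_force: [-2.6, 0.4, 8.1]
grip_width: 0.0005
gripper_force: 3.7
```

Run:
```python
from h import *
o,c=shot('side','side3'); print(o['ee_pos'],o['ft_force'])
for k in (1,2): print(cv2.absdiff(c['pixels'],cv2.imread(f'pics/side{k}.png'))[130:260,190:285].max(2).__gt__(40).sum())
```

```text
[0.61016097 0.11501696 0.1052256 ] [-2.58888043  0.36486889  8.07120204]
226
4
```

Emit:
servo_tool --pt "0 0 0.0008" --pt "0 0 0.0015" --pt "0 0 0.0015" --pt "0 0 0.0015" --pt "0 0 0.0015" --turn '[0, 0, 0, 0, 0]'

```text
clock: 6.72
ee_pos: [0.6102, 0.115, 0.1041]
orientation: [2.221, 2.221, 0.001]
ft_force: [-2.2, -0.5, 5.0]
grip_width: 0.0005
gripper_force: 2.6
```

Run:
```python
from h import *
o,c=shot('side','side4'); print(o['ee_pos'],o['ft_force'])
print(cv2.absdiff(c['pixels'],cv2.imread(f'pics/side3.png'))[130:260,190:285].max(2).__gt__(40).sum())
```

```text
[0.61020829 0.11502532 0.10411506] [-2.17850835 -0.54725675  4.99484196]
2920
```

The drawer has popped. I'll lift straight up, then look at the drawer and post.

In the tool's units: -0.17 m / 0.4 = -0.425, -0.15 m / 0.4 = -0.375.

Emit:
servo_tool --pt "0 0 -0.025" --pt "0 0 -0.125" --pt "0 0 -0.25" --pt "0 -0.075 -0.325" --pt "0 -0.15 -0.375" --pt "0 -0.225 -0.425" --pt "0 -0.225 -0.425" --pt "0 -0.225 -0.425" --turn '[0, 0, 0, 0, 0, 0, 0, 0]' --hand 1

```text
clock: 7.78
ee_pos: [0.5204, 0.115, 0.2737]
orientation: [2.221, 2.221, 0.0]
ft_force: [-0.2, -0.2, -0.7]
grip_width: 0.0781
gripper_force: 0.0
```

Run:
```python
from h import *
o,c=shot('wrist','wrist5'); print(o['ee_pos'],o['ft_force']); shot('side','side5');shot('scene','scene5')
```

```text
[0.52039215 0.11495033 0.27368034] [-0.16306964 -0.2166206  -0.71743092]
```

View pics/wrist5.png

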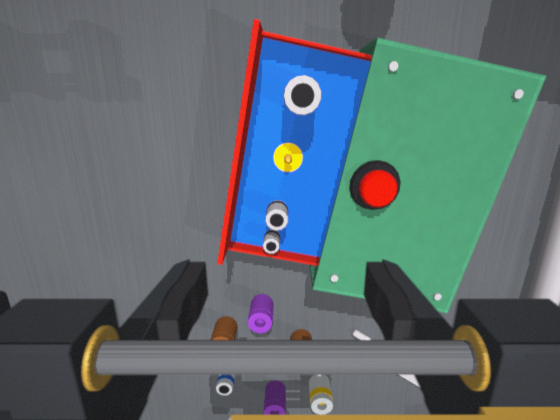

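The drawer is fully open. In wrist5 the post with its yellow dot is at (288,157), and the target socket is at the lower edge, (321,400).

Run:
```python
from h import *
from scipy.optimize import least_squares
hsv=cv2.cvtColor(cv2.imread('pics/wrist5.png'),cv2.COLOR_BGR2HSV)
m=cv2.inRange(hsv,(18,110,100),(35,255,255)); m[230:]=0
cs,_=cv2.findContours(m,cv2.RETR_EXTERNAL,cv2.CHAIN_APPROX_NONE); c=max(cs,key=cv2.contourArea); e=cv2.fitEllipse(c); print(e)
print('dot',onz('wrist5',e[0],.010),'top?',onz('wrist5',(289,159),.030))
obs=[((378,40),(-80,130,75)),((546,76),(80,130,75)),((312,290),(-80,-130,75)),((447,312),(80,-130,75))]
def res(p):
    r=[]
    for px,q in obs:
        q=np.array(q)/1000.;c,s=np.cos(p[2]),np.sin(p[2]); r+=list(proj('wrist5',[p[0]+c*q[0]-s*q[1],p[1]+s*q[0]+c*q[1],q[2]])-px)
    return r
s=least_squares(res,[.655,.108,-.2]);p=s.x;print(p,s.fun.round(1))
d=onz('wrist5',e[0],.010)
c,sn=np.cos(p[2]),np.sin(p[2]); print('local',np.array([[c,sn],[-sn,c]])@(d[:2]-p[:2]))
for n,px,z in(('s70',(303,95),.058),('s66',(277,221),.048),('s102',(271,245),.048)): w=onz('wrist5',px,z);print(n,w,np.array([[c,sn],[-sn,c]])@(w[:2]-d[:2]))
for n,px in(('sock',(335.5,312.3)),('purpA',(305,326)),('brown',(307,283)),('purpB',(275,268))): print(n,onz('side0',px,.045))
for n,px in(('wr',(343,281)),('wr2',(338,291)),('wr3',(350,293))): print(n,onz('side0',px,.006))
print('wrist', onz('wrist5',(321,405),.045),tri(('wrist5',(321,405)),('scene0',(175,251)),('side0',(335.5,312.3))))
print('purpA w', onz('wrist5',(274,410),.045),'brown', onz('wrist5',(300,340),.04))
```

```text
((287.60443115234375, 156.78573608398438), (27.246400833129883, 27.444419860839844), 65.156005859375)
dot [0.52298024 0.13269167 0.01      ] top? [0.52437709 0.13354672 0.03      ]
[ 0.65459493  0.10489951 -0.19704581] [-0.6 -1.6 -0.1  0.5  0.5  0.2  0.4  1.6]
local [-0.1345088   0.00148774]
s70 [0.53751826 0.20100118 0.058     ] [0.00088353 0.06983382]
s66 [0.51075031 0.06628625 0.048     ] [ 0.00100713 -0.06751472]
s102 [0.50352575 0.03660307 0.048     ] [-0.00026646 -0.09803788]
sock [ 0.56942922 -0.21699737  0.045     ]
purpA [ 0.50187437 -0.22650143  0.045     ]
brown [ 0.53912094 -0.13517294  0.045     ]
purpB [ 0.48655259 -0.07821861  0.045     ]
wr [ 0.62721194 -0.13079561  0.006     ]
wr2 [ 0.60661938 -0.15130045  0.006     ]
wr3 [ 0.62938604 -0.1638799   0.006     ]
wrist [ 0.57009718 -0.21060947  0.045     ] (array([ 0.57059427, -0.21375472,  0.04115906]), np.float64(0.0021910020074937912))
purpA w [ 0.50393172 -0.21966638  0.045     ] brown [ 0.53938459 -0.10385117  0.04      ]
```

In the tool's units: -0.328 m / 0.4 = -0.82, 0.12 m / 0.4 = 0.3, -78.7 degrees / 120 = -0.6558.

Emit:
servo_tool --pt "-0.075 0.015 0" --pt "-0.175 0.03 0.025" --pt "-0.2875 0.045 0.075" --pt "-0.4 0.06 0.125" --pt "-0.5125 0.075 0.175" --pt "-0.625 0.0925 0.225" --pt "-0.725 0.11 0.275" --pt "-0.8 0.125 0.3" --pt "-0.82 0.125 0.3125" --pt "-0.82 0.125 0.3125" --pt "-0.82 0.125 0.3125" --turn '[-0.0667, -0.15, -0.2333, -0.3167, -0.4, -0.4833, -0.5667, -0.65, -0.6558, -0.6558, -0.6558]' --hand 0.65

```text
clock: 9.3
ee_pos: [0.5702, -0.2118, 0.1492]
orientation: [0.311, 3.126, 0.0]
ft_force: [0.4, 0.4, -0.1]
grip_width: 0.0572
gripper_force: 0.0
```

Run:
```python
from h import *
o,c=shot('wrist','wrist6'); print(o['ee_pos'],o['orientation'],o['qpos'],R.from_rotvec(o['orientation']).as_matrix().round(3))
```

```text
[ 0.57016126 -0.2118167   0.14919901] [3.10645210e-01 3.12606945e+00 3.92498277e-04] [-5.50747723e-01  3.60620203e-01  1.60481676e+00  3.03262853e-04
  1.17615115e+00 -1.92356607e+00] [[-0.98   0.197  0.   ]
 [ 0.197  0.98   0.   ]
 [-0.     0.    -1.   ]]
```

View pics/wrist6.png

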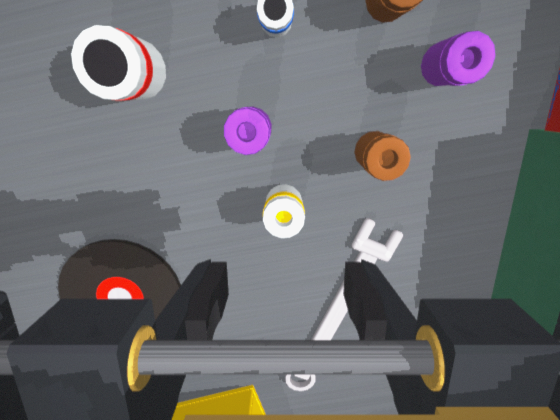

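Run:
```python
from h import *
im=cv2.imread('pics/wrist6.png'); 
g=cv2.inRange(im,(200,200,200),(255,255,255)); g[:180]=0;g[250:]=0;g[:,:250]=0;g[:,320:]=0
ys,xs=np.nonzero(g); print(xs.min(),xs.max(),ys.min(),ys.max())
for z in(.04,.045): print(onz('wrist6',(284.5,217.5),z))
print(tri(('wrist6',(284.5,217.5)),('scene0',(175,251)),('side0',(335.5,312.3)),('wrist5',(321,405))))
Rm=R.from_rotvec(load('wrist6')[0]['orientation']).as_matrix();c=onz('wrist6',(284.5,217.5),.045)
for px in((370,222),(400,235),(355,250),(350,275),(386,158),(247,131)):
    w=onz('wrist6',px,.045 if px[1]<200 else .008);print(px,w,'tool',(Rm.T@(w-c))[:2])
```

```text
263 304 191 237
[ 0.57227187 -0.21334317  0.04      ]
[ 0.57050057 -0.21297874  0.045     ]
(array([ 0.57093708, -0.21356295,  0.04141586]), np.float64(0.0024325360659347185))
(370, 222) [ 0.60234589 -0.14384136  0.008     ] tool [-0.01761246  0.07404283]
(400, 235) [ 0.61972791 -0.11942123  0.008     ] tool [-0.02984862  0.10140619]
(355, 250) [ 0.62629517 -0.16010997  0.008     ] tool [-0.04429505  0.06280563]
(350, 275) [ 0.65043443 -0.16792632  0.008     ] tool [-0.0695005   0.05989279]
(386, 158) [ 0.54102668 -0.13419704  0.045     ] tool [0.04440184 0.07144049]
(247, 131) [ 0.5036822  -0.22566178  0.045     ] tool [ 0.06301559 -0.02558495]
```

The socket's top is at (284,217) and measures about 0.5 mm in x and 1 mm in y off the tool axis. The wrench and purple socket are clear of the fingers. I'll descend and grip.

In the tool's units: 0.124 m / 0.4 = 0.31, -0.001 m / 0.4 = -0.0025.

Emit:
servo_tool --pt "-0.0013 -0.0025 0.05" --pt "-0.0013 -0.0025 0.125" --pt "-0.0013 -0.0025 0.2" --pt "-0.0013 -0.0025 0.2625" --pt "-0.0013 -0.0025 0.295" --pt "-0.0013 -0.0025 0.31" --pt "-0.0013 -0.0025 0.31" --turn '[0, 0, 0, 0, 0, 0, 0]'

```text
clock: 10.22
ee_pos: [0.5705, -0.214, 0.025]
orientation: [0.309, 3.126, -0.0]
ft_force: [0.3, -0.1, 0.2]
grip_width: 0.0568
gripper_force: 0.0
```

Emit:
servo_tool --pt "0 0 0" --pt "0 0 0" --pt "0 0 0" --pt "0 0 0" --pt "0 0 0" --pt "0 0 0" --turn '[0, 0, 0, 0, 0, 0]' --hand 0

```text
clock: 10.98
ee_pos: [0.5707, -0.2142, 0.0255]
orientation: [0.309, 3.126, -0.0]
ft_force: [-1.0, 0.3, 5.4]
grip_width: 0.0309
gripper_force: 30.0
```

In the tool's units: -0.14 m / 0.4 = -0.35, -0.12 m / 0.4 = -0.3.

Emit:
servo_tool --pt "0 0 -0.025" --pt "0 0 -0.1" --pt "0 0 -0.2" --pt "0 0 -0.3" --pt "0 0 -0.35" --pt "0 0 -0.35" --pt "0 0 -0.35" --turn '[0, 0, 0, 0, 0, 0, 0]'

```text
clock: 11.85
ee_pos: [0.5693, -0.2135, 0.163]
orientation: [-0.309, -3.124, -0.002]
ft_force: [-0.3, -0.1, -2.6]
grip_width: 0.0303
gripper_force: 30.0
```

Run:
```python
from h import *
o,c=shot('wrist','wrist7'); print(o['ee_pos'],o['ft_force'],o['grip_width'])
shot('scene','scene7'); shot('side','side7')
print('proj top', proj('wrist7',o['ee_pos']+[0,0,.0195]),proj('scene7',o['ee_pos']),proj('side7',o['ee_pos']))
im=np.zeros((600,800,3),np.uint8)
im[:400,:]=cv2.resize(c['pixels'][220:340,165:405],(800,400),interpolation=cv2.INTER_CUBIC)
for i,n in enumerate(('scene7','side7')):
    u,v=proj(n,o['ee_pos']).astype(int); q=cv2.imread(f'pics/{n}.png')[max(0,v-25):v+25,u-50:u+50]; im[400:,400*i:400*i+400]=cv2.resize(q,(400,200),interpolation=cv2.INTER_CUBIC)
cv2.imwrite('pics/crop7.png',im)
```

```text
[ 0.56926651 -0.21349769  0.16297993] [-0.34523095 -0.06084174 -2.60130058] 0.030275593822831143
proj top [286.86470731 321.96591956] [164.08719422 208.53453798] [340.96047615 277.04641792]
```

View pics/crop7.png

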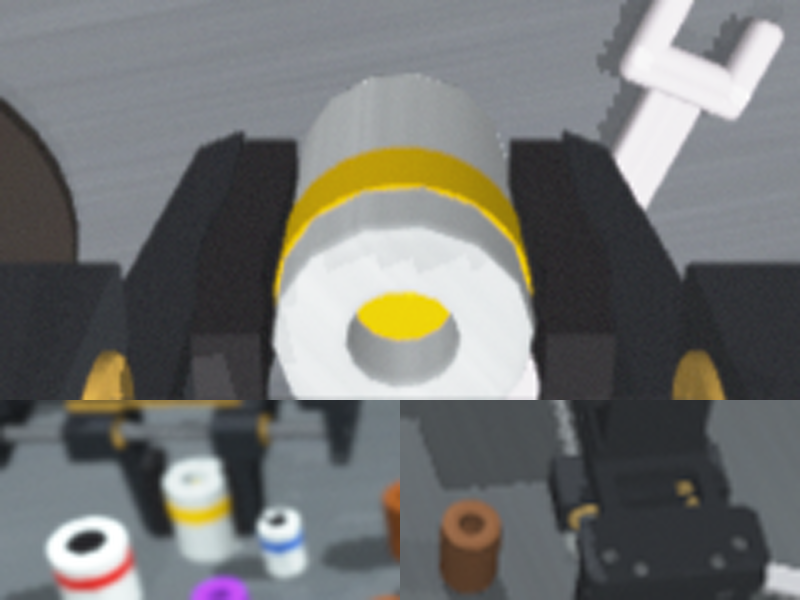

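Bore centre in crop7 is at (403,338), which is full-image (286,321). The tool axis predicts (287,322), so the socket is well centred. I'll carry it near the post and remeasure.

In the tool's units: 0.33 m / 0.4 = 0.825, -0.017 m / 0.4 = -0.0425.

Emit:
servo_tool --pt "0.0125 0.05 -0.03" --pt "0.03 0.15 -0.0425" --pt "0.05 0.2625 -0.0425" --pt "0.0725 0.375 -0.0425" --pt "0.095 0.4875 -0.0425" --pt "0.115 0.6 -0.0425" --pt "0.1375 0.7125 -0.0425" --pt "0.1525 0.795 -0.0425" --pt "0.1575 0.825 -0.0425" --pt "0.1575 0.825 -0.0425" --pt "0.1575 0.825 -0.0425" --turn '[0, 0, 0, 0, 0, 0, 0, 0, 0, 0, 0]'

```text
clock: 13.38
ee_pos: [0.5732, 0.121, 0.182]
orientation: [-0.31, -3.126, 0.001]
ft_force: [-0.3, 0.5, -2.0]
grip_width: 0.031
gripper_force: 30.0
```

Run:
```python
from h import *
o,c=shot('wrist','wrist8'); print(o['ee_pos'],o['ft_force'],o['grip_width'])
Rm=R.from_rotvec(o['orientation']).as_matrix()
print('bottom far rim',proj('wrist8',o['ee_pos']+Rm@[.0,0,.0255]),proj('wrist8',o['ee_pos']+Rm@[.016,0,.0255]),'pred post',proj('wrist8',[.523,.1327,.01]))
hsv=cv2.cvtColor(c['pixels'],cv2.COLOR_BGR2HSV)
m=cv2.inRange(hsv,(18,110,90),(35,255,255)); m[235:]=0;m[:,:180]=0;m[:,400:]=0
cs,_=cv2.findContours(m,cv2.RETR_EXTERNAL,cv2.CHAIN_APPROX_NONE)
for k in cs:
    if cv2.contourArea(k)>60: e=cv2.fitEllipse(k); print(e, onz('wrist8',e[0],.01))
cv2.imwrite('pics/crop8.png',cv2.resize(c['pixels'][80:380,150:430],None,fx=2,fy=2,interpolation=cv2.INTER_CUBIC))
```

```text
[0.57319286 0.12103933 0.18198753] [-0.288241    0.48547835 -1.99394611] 0.031043328472709728
bottom far rim [286.38043092 267.60360866] [286.38900584 239.52085235] pred post [287.61340766 136.22373138]
((287.1542053222656, 135.95127868652344), (36.900516510009766, 37.42736053466797), 178.515869140625) [0.52268738 0.13234742 0.01      ]
```

View pics/crop8.png

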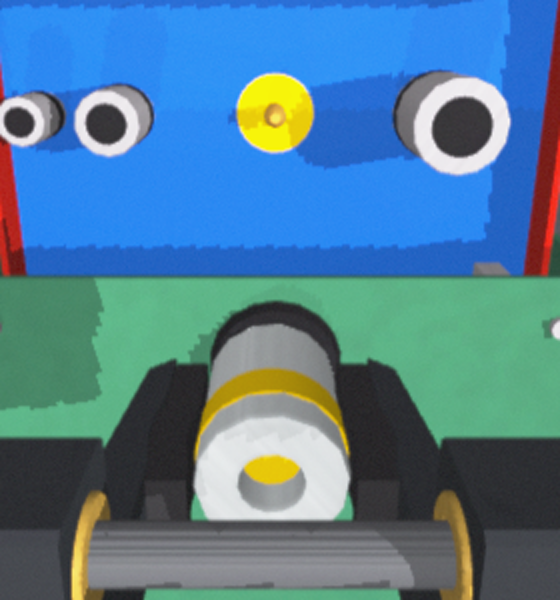

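In the tool's units: 0.11 m / 0.4 = 0.275, 0.0518 m / 0.4 = 0.1295.

Emit:
servo_tool --pt "0.0375 0.0013 0" --pt "0.1 0.0025 0" --pt "0.1288 0.0033 0.025" --pt "0.1295 0.0033 0.1" --pt "0.1295 0.0033 0.1875" --pt "0.1295 0.0033 0.25" --pt "0.1295 0.0033 0.275" --pt "0.1295 0.0033 0.275" --pt "0.1295 0.0033 0.275" --turn '[0, 0, 0, 0, 0, 0, 0, 0, 0]'

```text
clock: 14.55
ee_pos: [0.5235, 0.1333, 0.073]
orientation: [0.309, 3.124, 0.0]
ft_force: [-0.1, 0.2, -2.2]
grip_width: 0.0309
gripper_force: 30.0
```

Run:
```python
from h import *
o=get_obs()
Rm=R.from_rotvec(o['orientation']).as_matrix(); d=np.array([.5227,.1325,.010+.0255])-o['ee_pos']; print(o['ee_pos'],(Rm.T@d).round(4),o['grip_width'])
```

```text
[0.52352538 0.13329481 0.07297848] [ 0.0007 -0.001   0.0375] 0.03088182314632944
```

In the tool's units: 0.022 m / 0.4 = 0.055, 0.01 m / 0.4 = 0.025.

Emit:
servo_tool --pt "0.0015 -0.0023 0.01" --pt "0.0015 -0.0023 0.025" --pt "0.0015 -0.0023 0.0375" --pt "0.0015 -0.0023 0.045" --pt "0.0015 -0.0023 0.05" --pt "0.0015 -0.0023 0.055" --pt "0.0015 -0.0023 0.055" --turn '[0, 0, 0, 0, 0, 0, 0]'

```text
clock: 15.42
ee_pos: [0.5218, 0.1325, 0.0498]
orientation: [-0.309, -3.126, 0.0]
ft_force: [0.0, -0.3, -2.2]
grip_width: 0.0304
gripper_force: 30.0
```

In the tool's units: 0.011 m / 0.4 = 0.0275, 0.009 m / 0.4 = 0.0225.

Emit:
servo_tool --pt "0 0 0.0075" --pt "0 0 0.015" --pt "0 0 0.0225" --pt "0 0 0.0275" --pt "0 0 0.0275" --pt "0 0 0.0275" --turn '[0, 0, 0, 0, 0, 0]'

```text
clock: 16.18
ee_pos: [0.5219, 0.1326, 0.039]
orientation: [0.309, 3.126, 0.0]
ft_force: [-0.3, 0.5, -1.0]
grip_width: 0.0306
gripper_force: 30.0
```

In the tool's units: 0.0035 m / 0.4 = 0.0088, 0.003 m / 0.4 = 0.0075.

Emit:
servo_tool --pt "0 0 0.0025" --pt "0 0 0.005" --pt "0 0 0.0075" --pt "0 0 0.0088" --pt "0 0 0.0088" --turn '[0, 0, 0, 0, 0]'

```text
clock: 16.8
ee_pos: [0.5218, 0.1325, 0.0355]
orientation: [-0.309, -3.126, 0.0]
ft_force: [-0.8, -0.3, 1.3]
grip_width: 0.0309
gripper_force: 30.0
```

In the tool's units: 0.0008 m / 0.4 = 0.002, 0.0004 m / 0.4 = 0.001.

Emit:
servo_tool --pt "0 0 0.001" --pt "0 0 0.002" --pt "0 0 0.002" --pt "0 0 0.002" --turn '[0, 0, 0, 0]'

```text
clock: 17.3
ee_pos: [0.5219, 0.1326, 0.0355]
orientation: [-0.309, -3.126, 0.0]
ft_force: [-5.0, -0.3, 8.5]
grip_width: 0.0309
gripper_force: 30.0
```

It's seated: the force rises and it stops moving at the expected height. I'll release and retreat straight up.

In the tool's units: -0.0008 m / 0.4 = -0.002, -0.0006 m / 0.4 = -0.0015.

Emit:
servo_tool --pt "0 0 -0.0015" --pt "0 0 -0.002" --pt "0 0 -0.002" --turn '[0, 0, 0]'

```text
clock: 17.68
ee_pos: [0.522, 0.1326, 0.0355]
orientation: [0.309, 3.126, 0.0]
ft_force: [-2.2, 0.2, 2.8]
grip_width: 0.0307
gripper_force: 30.0
```

Emit:
servo_tool --pt "0 0 0" --pt "0 0 0" --pt "0 0 0" --pt "0 0 0" --pt "0 0 0" --turn '[0, 0, 0, 0, 0]' --hand 0.52

```text
clock: 18.3
ee_pos: [0.5219, 0.1325, 0.0354]
orientation: [0.309, 3.126, -0.0]
ft_force: [0.2, 0.1, 0.7]
grip_width: 0.0459
gripper_force: 0.0
```

Emit:
servo_tool --pt "0 0 -0.025" --pt "0 0 -0.075" --pt "0 0 -0.15" --pt "0 0 -0.25" --pt "0 0 -0.375" --pt "-0.075 0 -0.475" --pt "-0.15 0 -0.5" --pt "-0.15 0 -0.5" --pt "-0.15 0 -0.5" --pt "-0.15 0 -0.5" --turn '[0, 0, 0, 0, 0, 0, 0, 0, 0, 0]'

```text
clock: 19.55
ee_pos: [0.5794, 0.1211, 0.2345]
orientation: [-0.308, -3.124, 0.0]
ft_force: [-0.5, -1.0, 0.5]
grip_width: 0.0455
gripper_force: 0.0
```

Run:
```python
from h import *
o,c=shot('wrist','wrist9'); print(o['ee_pos'],o['ft_force'],o['grip_width']); shot('scene','scene9');
im=np.hstack([c['pixels'][0:300,130:430],cv2.resize(cv2.imread('pics/scene9.png')[160:280,200:420],(500,300))]); cv2.imwrite('pics/crop9.png',im)
print(proj('wrist9',[.5222,.1325,.055]))
```

```text
[0.57937253 0.12108991 0.23447831] [-0.50946452 -0.99052786  0.52111327] 0.04545735505906342
[285.82838914 128.05233855]
```

View pics/crop9.png

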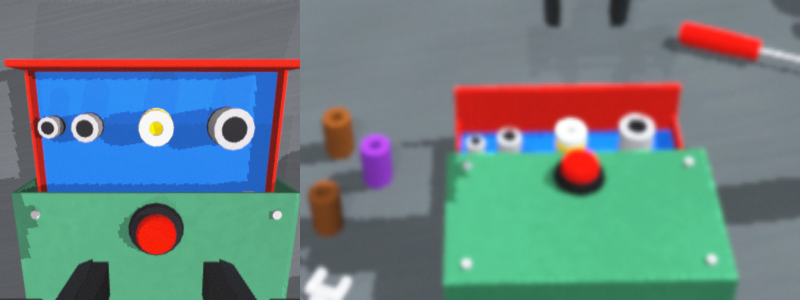

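The socket stands upright on the post, its top at wrist (286,127) against a predicted (286,128). The drawer is open and the gripper is clear.

```bash
python3 -c "
from plant import *
print(finish_job())"
```

```text
the job is handed in; nothing more can be done
None
```

The drawer popped open by itself on a gentle press (about 8 N at the highest reading), the yellow-band socket stands fully down on its post, and the job was handed in at about 20 s; no verdict came back.

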